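# Put the lamps and volumetric flasks away after a run

## Task

The spectrometer run is over: put the two hollow-cathode lamps and the two volumetric flasks back where they belong. Each lamp goes base down, fully home, into the bore of the grey lamp stand whose collar has the colour of the lamp's base, and each flask goes upright into the well of its own size in the white flask rack. It is all glass, so set each piece down gently rather than dropping it, tip nothing over, and leave the orange-capped tube standing where it is.

Things in the scene. Friction and masses are not known exactly. Their poses are not given: they have to be found in the camera images.
- hc_lamp_fe: Hollow-cathode lamp with a BLUE base (a wide band right round its foot) under clear glass, 37 mm across to the touch over its whole length (the glass looks slimmer towards the top), 156 mm tall, about 130 g, standing upright and loose. Origin at the centre of its underside, z up. Can be gripped anywhere up its side up to 154 mm.
- hc_lamp_cu: Hollow-cathode lamp with a YELLOW base, otherwise the same: 37 mm across, 156 mm tall, about 130 g, upright and loose. Origin at the centre of its underside, z up.
- flask_100: The large (100 ml) volumetric flask, with a clear stopper: bulb 58 mm across up to 53 mm height, then a slim neck (12 mm glass, 15 mm to the touch) that can be gripped from 60 to 165 mm height, 186 mm tall with the stopper, about 145 g, upright and loose. Origin at the centre of its underside, z up.
- flask_50: The small (50 ml) volumetric flask, with a blue stopper: bulb 46 mm across up to 42 mm height, then a slim neck (12 mm glass, 15 mm to the touch) that can be gripped from 50 to 131 mm height, 152 mm tall with the stopper, about 87 g, upright and loose. Origin at the centre of its underside, z up.
- lamp_stand: Grey fixed block for lamps, 68 (x) x 134 (y) x 45 mm (z). Two round vertical bores 46 mm in diameter, bevelled 3 mm at the mouth, 35 mm deep (floor 10 mm above the bench), each with a flat coloured collar 2 mm high round its mouth: BLUE at y = +32 mm, YELLOW at y = -32 mm in the block's own frame, both at x = 0. Origin at the centre of its underside, on the bench.
- flask_rack: White fixed block for flasks with blue grips at its ends, 84 (x) x 148 (y) x 38 mm (z). Two round vertical wells 28 mm deep (floor 10 mm above the bench): a wide one 71 mm in diameter at y = +30 mm for the large flask, a narrow one 54 mm in diameter at y = -39 mm for the small flask, in the block's own frame, both at x = 0. Origin at the centre of its underside, on the bench.
- tube_blank: White 50 ml centrifuge tube with an orange screw cap, 34 mm across the cap, 112 mm tall, standing loose on the bench. It stays where it is. Origin at the centre of its underside. To its left stands the fixed computer monitor, an obstacle: its panel runs along y from -0.18 to +0.38 m at x about 0.33 m, from 66 to 401 mm above the bench; keep gripper, wrist and forearm clear of it.

How it is judged:
By the outcome, as a careful person would: the job done as asked, in the order asked, and still so for the second after the job is handed in, with the robot touching nothing.
It also fails if it takes over 96 s, if anything falls off the work surface, if the arm or the gripper's body presses on something with over 40 N, if the wrist force passes 120 N, or if a joint passes its speed limit or range.

## Robot

A 6-joint arm with a two-finger parallel gripper is mounted at the origin on the work surface; the furniture and walls round the work are solid. World frame = base frame: x ahead of the robot, y to its left, z up, the work surface at z = 0. Lengths are in m, angles in rad, forces in N, time in s.
With the tool pointing down it reaches from about 0.35 to 0.775 m from the base axis. Payload 7.3 kg.
Tool frame: the origin (TCP) lies at the very end of the fingers, on their centre line; the grasp point (between the pads) lies 19 mm behind it (robot.tcp_to_grasp is the z of the grasp point in the tool frame, in m); z points along the fingers, y is the line along which they close (so a half turn about z gives the same grasp; the last joint's range is limited). The gripper opens to 92 mm and grips with 3 to 60 N. Pads are 19 mm wide; open, the fingers measure 130 mm over their backs; the gripper's body (75 mm by 190 mm) begins 47 mm behind the grasp point.
Start: joints at [-1.395, 0.342, 1.524, -0, 1.275, -0.146], TCP at [0.166, -0.498, 0.227] pointing down, gripper open.
Joint ranges: [-2.53, 2.53], [-0.77, 2.02], [0.04, 2.7], [-1, 4.14], [0.28, 2.66], [-3.11, 3.11]. Speed limits (rad/s): [2.57, 2.57, 3.14, 3.14, 3.14, 3.14].

## Interface

Orientations are given as [roll, pitch, yaw] about the fixed x, y, z axes, in that order (R = Rz(yaw) Ry(pitch) Rx(roll)).
In Python, from cell import monitor, read_camera, get_calibration, job, robot gives the robot as it stands. The module is installed in compiled form; this text tells all that it offers.
- The arm moves only by the tool send_rows, never from a script. Its argument "targets" is a list of rows, each an object with "translation": the shift along the tool's x, y, z in cm, a list of three; "spin": the turn about the tool's z in degrees; "jaw": the opening, from 0 (shut) to 1 (fully open). A call has exactly 5 rows; each row is the pose to reach, as a shift and turn from the pose commanded when the call began, along the tool's axes at that moment; what a row does not reach only later rows make up. A row lasts 1/10 s, in which the tool goes at most 50 mm and 8.59 degrees, less where a joint would pass 70% of its speed; a pose out of reach is approached as far as the arm can. A call with a gripper value outside its range is refused whole. The fingers move at their own pace and stop on an object; "force" is the grip in N (left out, the last holds). Time passes only in rows, so rows that repeat a pose let the fingers close, or fill a call up. It gives the time, the measured TCP pose, the force, the opening and the grip force at its end, in the units of the state.
- monitor.observe(): the state, without advancing time (a new reading comes with each control period).
- read_camera(name): name is "scene" or "top" or "wrist"; returns (picture, depth): 480x640x3 uint8, red, green, blue; 480x640 float32, m along the optical axis (not along the pixel's ray), 0 where there is no reading.
- get_calibration(name): a dict with "intrinsics" (3x3 intrinsics, pixels), "origin" and "orientation" of the camera in the world; the wrist camera has in their place "hand_eye" (4x4, takes a point from camera to tool coordinates, whose origin is the TCP and whose axes are the flange's). Camera axes: x right, y up, looking along -z (the intrinsics and any distortion apply to the point x, -y, -z); pixel columns grow to the right and rows downward; lengths in m; the calibration is good to about 2 mm. A picture is of the moment at which its call begins: read the wrist's pose just before it. get_calibration takes no time and is no camera call.
- job.hand_in(): hands the job in; it is judged then, once.
The state is a dict: "time": time; "qpos": joint angles; "qvel": joint speeds; "joint_efforts": joint torques, N m; "tool_pos": TCP position; "tool_rot": TCP orientation; "contact_force": force on the tool from outside, world axes, zero at the start; "torque": the same for the moment, N m; "opening": finger opening in m; "grip_force": force on a finger pad.
Only numpy, scipy, OpenCV 4.12 (cv2) and the standard library are available. Lean on these libraries where they do the work, as an engineer would, in place of code of your own. Each camera call takes 0.05 s, during which the arm holds its last target. There are 200 camera calls.

## Working session

There is one attempt and no reset: what is moved stays moved. The work goes in short steps, Python scripts to look and compute and a tool call to move; the robot and the scene stay as the last step left them, time stands still between calls to the robot, and variables do not carry over. Pictures are saved under pics/ and viewed, at most 14 in all, crops included, and the job is handed in when it is done.

Besides the shell and the picture viewer there is one more tool, called as name(argument=value, ...) on one line, values as JSON. send_rows: Moves the arm, as the interface text tells. Its arguments: {"type":"object","properties":{"targets":{"type":"array"},"force":{"type":"number"}},"required":["targets"]}

```bash
mkdir -p pics; python3 - <<'E'
from cell import monitor, read_camera, get_calibration, job, robot
import cv2,numpy as np
s=monitor.observe(); print({k:np.round(v,3) for k,v in s.items()})
for n in("scene","top","wrist"):
    p,d=read_camera(n); cv2.imwrite(f"pics/{n}0.png",p[:,:,::-1]); np.savez(f"{n}0.npz",p=p,d=d); print(n,get_calibration(n))
E
```

```text
{'time': np.float64(0.0), 'qpos': array([-1.395,  0.343,  1.525, -0.   ,  1.275, -0.146]), 'qvel': array([ 0.   ,  0.   ,  0.001, -0.001, -0.001,  0.001]), 'joint_efforts': array([-1.0000e-03, -4.3124e+01, -2.4423e+01,  7.2000e-02,  5.6000e-02,
       -0.0000e+00]), 'tool_pos': array([ 0.166, -0.498,  0.226]), 'tool_rot': array([-3.14 , -0.   ,  0.322]), 'contact_force': array([ 1.096, -0.039, -0.106]), 'torque': array([-0.038, -0.019, -0.018]), 'grip_force': np.float64(0.0), 'opening': np.float64(0.092)}
scene {'intrinsics': array([[591.30748   ,   0.        , 323.61980988],
       [  0.        , 591.30748   , 233.52976636],
       [  0.        ,   0.        ,   1.        ]]), 'origin': array([ 0.62062846, -0.68094357,  0.79692896]), 'orientation': array([0.49297681, 0.01008921, 0.42704674])}
top {'intrinsics': array([[571.93736758,   0.        , 318.68951558],
       [  0.        , 571.93736758, 234.16876947],
       [  0.        ,   0.        ,   1.        ]]), 'origin': array([ 0.28265225, -0.2770509 ,  0.87150597]), 'orientation': array([ 2.26060361e-01, -1.22537232e-03, -1.72121430e+00])}
wrist {'intrinsics': array([[411.42060128,   0.        , 319.30505416],
       [  0.        , 411.42060128, 237.80383523],
       [  0.        ,   0.        ,   1.        ]]), 'hand_eye': array([[-1.32529274e-03,  9.66279957e-01,  2.57490366e-01,
         6.93874416e-02],
       [ 9.99999122e-01,  1.27471696e-03,  3.63346141e-04,
         6.13709237e-04],
       [ 2.28667584e-05,  2.57490621e-01, -9.66280798e-01,
        -1.58513426e-01],
       [ 0.00000000e+00,  0.00000000e+00,  0.00000000e+00,
         1.00000000e+00]])}
```

View pics/top0.png

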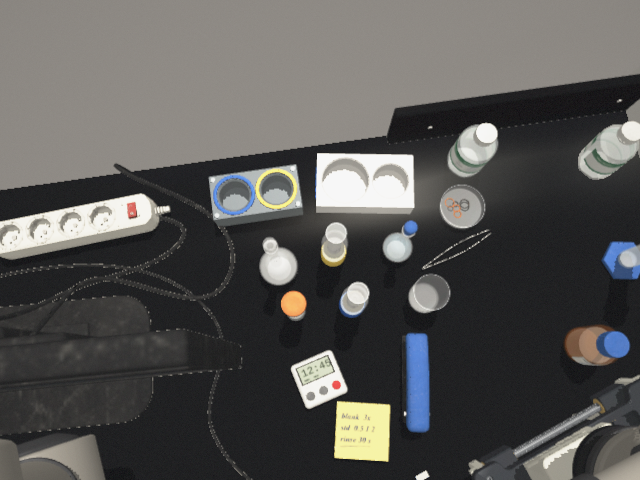

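View pics/scene0.png

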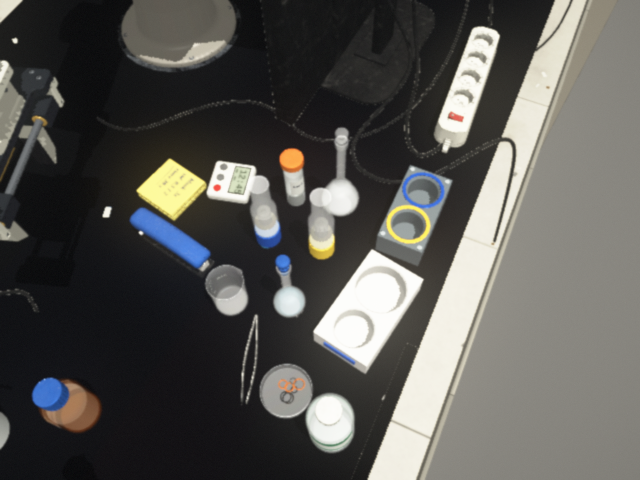

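Top view: the blue-base lamp is near (352,303), the yellow-base lamp near (334,258), the large flask (278,266), the small flask (397,248), and the tube cap (294,304). The stand rings are at (234,195) blue and (277,188) yellow, and the rack wells at (345,180) and (388,182). The scene view shows the same items, with the monitor at the upper middle.

```bash
cat > h.py <<'E'
import numpy as np,cv2
from scipy.spatial.transform import Rotation as Ro
from cell import monitor, read_camera, get_calibration
def cam(n,s=None):
    c=get_calibration(n);K=c["intrinsics"]
    if n!="wrist": return K,Ro.from_euler("xyz",c["orientation"]).as_matrix(),np.array(c["origin"])
    s=s or monitor.observe();R=Ro.from_euler("xyz",s["tool_rot"]).as_matrix();H=c["hand_eye"]
    return K,R@H[:3,:3],R@H[:3,3]+s["tool_pos"]
def ray(C,u,v):
    K,R,o=C;d=R@np.array([(u-K[0,2])/K[0,0],-(v-K[1,2])/K[1,1],-1.]);return o,d
def onz(C,u,v,z):
    o,d=ray(C,u,v);return o+d*(z-o[2])/d[2]
def proj(C,p):
    K,R,o=C;q=R.T@(np.asarray(p)-o);return np.array([K[0,2]-K[0,0]*q[0]/q[2],K[1,2]+K[1,1]*q[1]/q[2]])
def meet(C1,p1,C2,p2):
    o1,d1=ray(C1,*p1);o2,d2=ray(C2,*p2)
    t=np.linalg.lstsq(np.c_[d1,-d2],o2-o1,rcond=None)[0];a=o1+t[0]*d1;b=o2+t[1]*d2
    return (a+b)/2,np.linalg.norm(a-b)
def hsv(p,lo,hi): return cv2.inRange(cv2.cvtColor(p,cv2.COLOR_RGB2HSV),lo,hi)
def blobs(m,amin):
    n,l,st,ce=cv2.connectedComponentsWithStats(m)
    return [(st[i,4],np.round(ce[i],1),st[i,:4]) for i in range(1,n) if st[i,4]>=amin]
E
python3 - <<'E'
from h import *
for n,(x0,y0,x1,y1) in (("top",(200,140,440,330)),("scene",(200,120,460,380))):
    f=np.load(n+"0.npz");p=f["p"];C=cam(n);s=3 if n=="top" else 2.3
    cv2.imwrite(f"pics/{n}c.png",cv2.resize(p[y0:y1,x0:x1,::-1],None,fx=s,fy=s,interpolation=cv2.INTER_CUBIC))
    print(n)
    for nm,lo,hi,z in(("blue",(100,120,60),(125,255,255),.047),("yel",(20,100,80),(35,255,255),.047),("or",(5,150,100),(18,255,255),.112)):
        for a,c,b in blobs(hsv(p,lo,hi),40):
            m=(b[0]+b[2]/2-.5,b[1]+b[3]/2-.5)
            print(nm,a,c,b,"z%g"%z,np.round(onz(C,*m,z),4)[:2],"depth",f["d"][int(c[1]),int(c[0])])
E
```

```text
top
blue 325 [234.  194.8] [213 176  42  39] z0.047 [ 0.5488 -0.1889] depth 0.8988947
blue 143 [410.3 227.3] [405 221  13  14] z0.047 [ 0.4595 -0.4434] depth 0.73887175
blue 821 [618.8 261.2] [601 241  39  39] z0.047 [ 0.3656 -0.7371] depth 0.87237805
blue 70 [346.6 312.6] [339 300  22  18] z0.047 [ 0.355  -0.3338] depth 0.8001179
blue 714 [613.3 343.9] [597 331  33  27] z0.047 [ 0.2496 -0.695 ] depth 0.75160825
blue 2281 [417.4 382.5] [406 333  24 100] z0.047 [ 0.2392 -0.411 ] depth 0.7938849
yel 361 [275.4 189.3] [256 169  41  40] z0.047 [ 0.5494 -0.2534] depth 0.89813596
yel 125 [332.5 260.9] [321 250  26  17] z0.047 [ 0.4313 -0.3226] depth 0.82078457
yel 90 [387.8 434. ] [378 404  13  58] z0.047 [ 0.1809 -0.3532] depth 0.8110056
or 193 [292.4 305.7] [281 291  26  25] z0.112 [ 0.3676 -0.2571] depth 0.7572235
scene
blue 333 [423.2 189.9] [403 173  41  35] z0.047 [ 0.5519 -0.1892] depth 0.92395294
blue 1911 [169.9 236.7] [129 207  82  62] z0.047 [ 0.2472 -0.414 ] depth 0.841743
blue 279 [269.4 239.8] [255 226  27  23] z0.047 [ 0.3763 -0.3552] depth 0.8580097
blue 216 [282.5 262. ] [275 254  16  18] z0.047 [ 0.4133 -0.383 ] depth 0.71417
blue 74 [338.7 352.5] [324 343  30  20] z0.047 [ 0.5372 -0.4691] depth 0.7871649
blue 940 [ 49.4 393.8] [ 31 377  38  34] z0.047 [ 0.226  -0.6678] depth 0.6863583
yel 62 [ 39.5 119.4] [ 32 116  15  10] z0.047 [-0.0582 -0.3169] depth 0.6199217
yel 793 [173.6 193.4] [136 158  71  63] z0.047 [ 0.2058 -0.3421] depth 0.92102206
yel 460 [408.  223.9] [386 205  44  39] z0.047 [ 0.5514 -0.2533] depth 0.8971804
yel 304 [321.7 251.1] [308 236  28  24] z0.047 [ 0.4535 -0.3391] depth 0.8484474
or 491 [291.2 159.5] [279 148  25  24] z0.112 [ 0.3708 -0.2598] depth 0.83297473
```

View pics/topc.png

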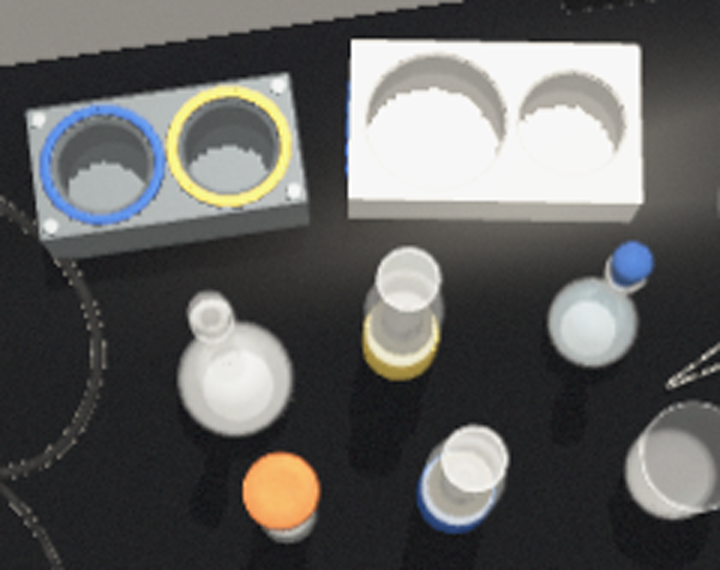

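View pics/scenec.png

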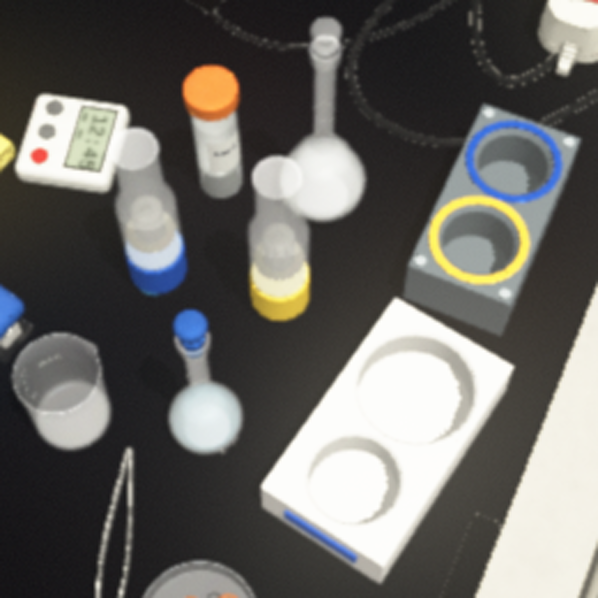

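The crops give pixels for the lamp tops, stoppers, bulbs and rack corners (crop/scale + offset). I triangulate these next.

```bash
python3 - <<'E'
from h import *
T=cam("top");S=cam("scene")
t=lambda x,y:(200+x/3-.33,140+y/3-.33); s=lambda x,y:(200+x/2.3-.28,120+y/2.3-.28)
for n,a,b,z in(("cu top",t(409,279),s(277,180),.156),("fe top",t(474,459),s(136,150),.156),("L stop",t(210,313),s(326,27),.183),("S stop",t(632,260),s(191,325),.149),
  ("L bulb",t(236,377),s(325,177),.028),("S bulb",t(593,322),s(206,417),.022),("tube",t(281,490),s(212,88),.112)):
    m,g=meet(T,a,S,b); print(n,np.round(m,4),"gap%.4f"%g,"T",np.round(onz(T,*a,z),4)[:2],"S",np.round(onz(S,*b,z),4)[:2])
for C,f,q in((T,t,[(350,39),(641,44),(642,204),(348,218)]),(S,s,[(397,298),(514,368),(383,558),(263,488)])):
    P=np.array([onz(C,*f(*c),.038)[:2] for c in q]);print("rack",np.round(P,4).tolist(),P.mean(0).round(4))
print("rackwell S wide",onz(S,*s(416,390),.038).round(4),"narrow",onz(S,*s(354,480),.038).round(4))
s0=monitor.observe();print("az",np.arctan2(s0["tool_pos"][1],s0["tool_pos"][0]))
E
```

```text
cu top [ 0.4453 -0.3244  0.1531] gap0.0020 T [ 0.4438 -0.3249] S [ 0.4468 -0.3253]
fe top [ 0.3646 -0.3391  0.1536] gap0.0023 T [ 0.3635 -0.3396] S [ 0.3665 -0.3397]
L stop [ 0.4367 -0.2393  0.1848] gap0.0030 T [ 0.4358 -0.2401] S [ 0.4372 -0.2369]
S stop [ 0.4401 -0.4219  0.1483] gap0.0016 T [ 0.4393 -0.4222] S [ 0.4409 -0.4216]
L bulb [ 0.4382 -0.239   0.0253] gap0.0040 T [ 0.4361 -0.2404] S [ 0.4403 -0.2391]
S bulb [ 0.4398 -0.4222  0.018 ] gap0.0024 T [ 0.4381 -0.4223] S [ 0.4416 -0.4228]
tube [ 0.3689 -0.256   0.1092] gap0.0024 T [ 0.3677 -0.2569] S [ 0.3708 -0.2569]
rack [[0.6004, -0.3226], [0.5753, -0.4704], [0.4912, -0.4549], [0.5061, -0.3073]] [ 0.5433 -0.3888]
rack [[0.5192, -0.3078], [0.6019, -0.3227], [0.5744, -0.4637], [0.495, -0.4542]] [ 0.5476 -0.3871]
rackwell S wide [ 0.5531 -0.3605  0.038 ] narrow [ 0.5413 -0.428   0.038 ]
az -1.2489057068330525
```

Every triangulated height matches the given size (lamp tops 153 mm against 156, stopper 185 against 186, gaps ≤ 4 mm). Rack centre is about (0.547, -0.389) with yaw about -0.167. Stand bores are at (0.550, -0.189) and (0.550, -0.253). I go to the yellow lamp first.

send_rows(targets=[{"translation": [3, -0.7, 0], "spin": -7, "jaw": 1}, {"translation": [7, -1.7, 0], "spin": -15, "jaw": 0.85}, {"translation": [11, -2.6, 0], "spin": -23, "jaw": 0.75}, {"translation": [15, -3.6, 0], "spin": -31, "jaw": 0.65}, {"translation": [19, -4.5, 0], "spin": -39, "jaw": 0.65}], force=12)

```text
time: 0.65
tool_pos: [0.3332, -0.3941, 0.2266]
tool_rot: [-3.141, -0.0, 1.008]
contact_force: [-0.1, -1.0, -0.3]
opening: 0.0645
grip_force: 0.0
```

```bash
cat > go.py <<'E'
import sys
from h import *
def go(x,y,z,yaw=None):
    s=monitor.observe();R=Ro.from_euler("xyz",s["tool_rot"]).as_matrix()
    print("at",s["tool_pos"].round(4),"rot",s["tool_rot"].round(3),"q",s["qpos"].round(2),"open",round(s["opening"],4),"t",round(s["time"],2),"F",s["contact_force"].round(1),round(s["grip_force"],1))
    print("shift cm",(R.T@(np.array([x,y,z])-s["tool_pos"])*100).round(2), "" if yaw is None else "spin %.1f"%-np.degrees(yaw-s["tool_rot"][2]))
if __name__=="__main__": go(*map(float,sys.argv[1:]))
E
python3 go.py .4453 -.3246 .226 1.571
```

```text
at [ 0.3332 -0.3941  0.2266] rot [-3.141 -0.     1.008] q [-1.02  0.33  1.55 -0.    1.27 -0.45] open 0.0645 t 0.65 F [-0.1 -1.  -0.3] 0.0
shift cm [11.86  5.77  0.06] spin -32.3
```

send_rows(targets=[{"translation": [2.4, 1.2, 0], "spin": -7, "jaw": 0.65}, {"translation": [5, 2.4, 0], "spin": -14, "jaw": 0.65}, {"translation": [8, 3.9, 0], "spin": -21, "jaw": 0.65}, {"translation": [10.5, 5.1, 0], "spin": -28, "jaw": 0.65}, {"translation": [11.9, 5.8, 0], "spin": -32.3, "jaw": 0.65}])

```text
time: 1.15
tool_pos: [0.4465, -0.3247, 0.2264]
tool_rot: [-3.141, -0.001, 1.572]
contact_force: [-0.1, -1.3, 0.3]
opening: 0.0595
grip_force: 0.0
```

```bash
python3 - <<'E'
from h import *
s=monitor.observe();C=cam("wrist",s)
p,d=read_camera("wrist");v=p[:,:,::-1].copy()
for c,z in(((.4453,-.3246),.156),((.365,-.339),.156),((.4365,-.239),.186),((.44,-.422),.152),((.55,-.189),.047),((.55,-.253),.047),((.5515,-.3595),.038),((.54,-.4275),.038)):
    q=proj(C,(*c,z)); print(c,q.round(1)); cv2.drawMarker(v,tuple(int(i) for i in q.round()),(0,0,255),0,16)
cv2.imwrite("pics/w1.png",v)
E
python3 go.py .4453 -.3246 .123 1.571
```

```text
(0.4453, -0.3246) [316.5 250.4]
(0.365, -0.339) [180.3 273.8]
(0.4365, -0.239) [296.5  89.5]
(0.44, -0.422) [308.6 392.1]
(0.55, -0.189) [456.5  36. ]
(0.55, -0.253) [449.6 124.3]
(0.5515, -0.3595) [438.3 250.1]
(0.54, -0.4275) [420.3 320.8]
at [ 0.4477 -0.3239  0.2263] rot [ 3.141e+00 -1.000e-03  1.576e+00] q [-0.77  0.39  1.45  0.    1.3  -0.77] open 0.0595 t 1.2 F [ 0.7  0.7 -0.1] 0.0
shift cm [-0.08 -0.25 10.33] spin 0.3
```

View pics/w1.png

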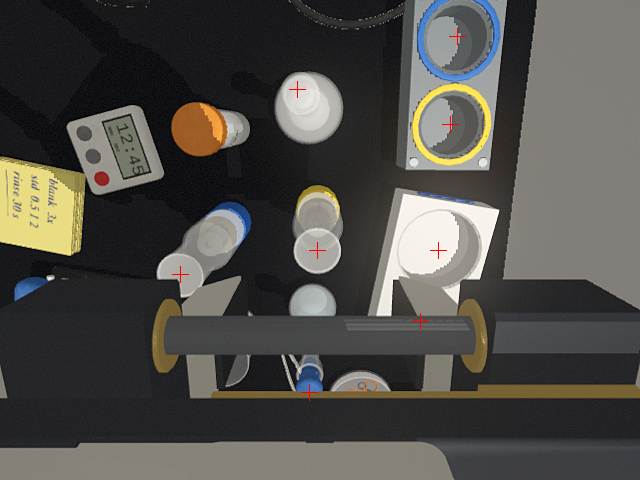

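The wrist view confirms the measurements. The markers sit on both lamp tops ((317,250) and (180,273)), both stoppers ((297,90) and (309,392)), both collars and the wide well. I descend on the yellow lamp.

send_rows(targets=[{"translation": [0, -0.15, 2.5], "spin": 0, "jaw": 0.65}, {"translation": [0, -0.15, 5.5], "spin": 0, "jaw": 0.65}, {"translation": [0, -0.15, 8.5], "spin": 0, "jaw": 0.65}, {"translation": [0, -0.15, 10.1], "spin": 0, "jaw": 0.65}, {"translation": [0, -0.15, 10.2], "spin": 0, "jaw": 0.65}])

```text
time: 1.7
tool_pos: [0.4418, -0.3254, 0.1222]
tool_rot: [-3.138, -0.004, 1.564]
contact_force: [-0.2, -0.2, 0.3]
opening: 0.0596
grip_force: 0.0
```

send_rows(targets=[{"translation": [0, 0, 0], "spin": 0, "jaw": 0.5}, {"translation": [0, 0, 0], "spin": 0, "jaw": 0.42}, {"translation": [0, 0, 0], "spin": 0, "jaw": 0.36}, {"translation": [0, 0, 0], "spin": 0, "jaw": 0.3}, {"translation": [0, 0, 0], "spin": 0, "jaw": 0.3}], force=14)

```text
time: 2.2
tool_pos: [0.4439, -0.3265, 0.1255]
tool_rot: [3.14, 0.001, 1.566]
contact_force: [0.2, 0.3, 2.6]
opening: 0.0303
grip_force: 14.1
```

```bash
python3 go.py .550 -.2535 .26
```

```text
at [ 0.4439 -0.3265  0.1255] rot [3.140e+00 1.000e-03 1.566e+00] q [-0.77  0.49  1.6   0.    1.06 -0.77] open 0.0303 t 2.2 F [0.2 0.3 2.6] 14.1
shift cm [  7.34  10.59 -13.45]
```

```bash
python3 - <<'E'
from h import *
p,d=read_camera("wrist");cv2.imwrite("pics/w2.png",p[:,:,::-1])
p,d=read_camera("top");cv2.imwrite("pics/t2.png",np.hstack([cv2.resize(p[100:340,200:440,::-1],None,fx=2,fy=2),]))
E
python3 go.py .550 -.2535 .26
```

```text
at [ 0.444  -0.3265  0.1255] rot [3.140e+00 1.000e-03 1.566e+00] q [-0.77  0.49  1.6   0.    1.06 -0.77] open 0.0301 t 2.3 F [0.4 0.4 4. ] 14.1
shift cm [  7.34  10.59 -13.45]
```

View pics/w2.png

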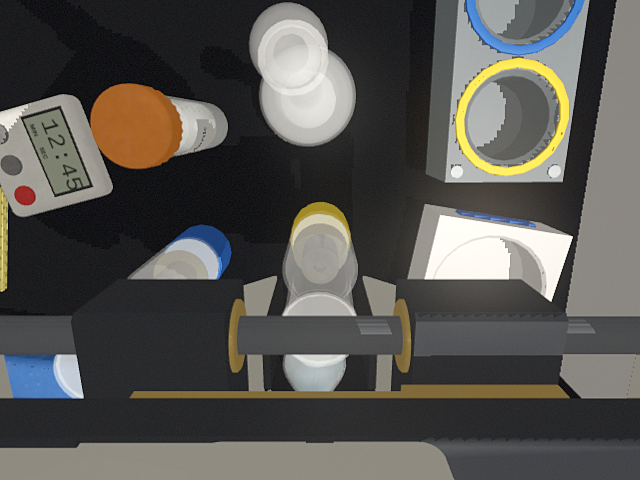

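The pads hold the slim glass near the very top, and the opening of 30 mm is below the expected 37 mm with an upward force. I'll regrip 2 cm lower.

send_rows(targets=[{"translation": [0, 0, 0], "spin": 0, "jaw": 0.45}, {"translation": [0, 0, 0], "spin": 0, "jaw": 0.6}, {"translation": [0, 0, 0], "spin": 0, "jaw": 0.65}, {"translation": [0, 0, 0], "spin": 0, "jaw": 0.65}, {"translation": [0, 0, 0.5], "spin": 0, "jaw": 0.65}])

```text
time: 2.8
tool_pos: [0.4437, -0.3264, 0.1199]
tool_rot: [3.141, 0.001, 1.566]
contact_force: [-0.1, 0.0, 0.3]
opening: 0.0592
grip_force: 0.0
```

```bash
python3 - <<'E'
from h import *
C=cam("scene");p,d=read_camera("scene");print(blobs(hsv(p,(20,100,80),(35,255,255)),100)[-1],proj(C,(.4445,-.325,.156)))
cv2.imwrite("pics/s2.png",cv2.resize(p[150:300,200:400,::-1],None,fx=3,fy=3))
E
python3 go.py .4453 -.3246 .105 1.571
```

```text
(np.int32(292), array([321.4, 251.3]), array([308, 238,  27,  22], dtype=int32)) [318.57727199 197.15121059]
at [ 0.4432 -0.326   0.1187] rot [-3.141e+00 -1.000e-03  1.566e+00] q [-0.77  0.5   1.6  -0.    1.04 -0.77] open 0.0594 t 2.85 F [-0.8 -0.7 -1.6] 0.0
shift cm [0.14 0.21 1.37] spin -0.3
```

View pics/s2.png

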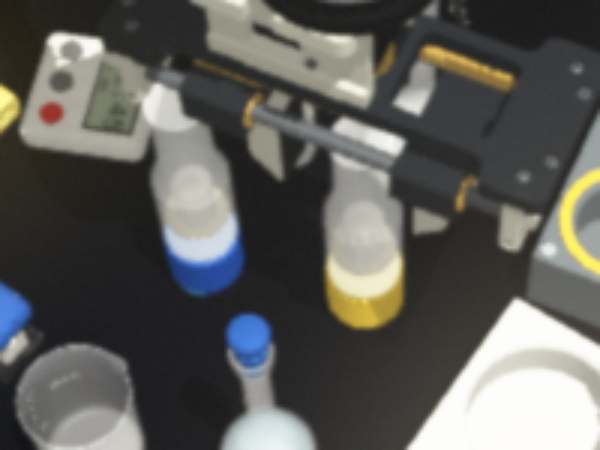

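The yellow lamp still stands at its place, undisturbed. I regrip lower.

send_rows(targets=[{"translation": [0.1, 0.2, 1], "spin": 0, "jaw": 0.65}, {"translation": [0.1, 0.2, 2], "spin": 0, "jaw": 0.65}, {"translation": [0.1, 0.2, 2], "spin": 0, "jaw": 0.5}, {"translation": [0.1, 0.2, 2], "spin": 0, "jaw": 0.42}, {"translation": [0.1, 0.2, 2], "spin": 0, "jaw": 0.34}])

```text
time: 3.35
tool_pos: [0.4456, -0.3253, 0.0998]
tool_rot: [3.141, 0.0, 1.566]
contact_force: [-0.1, 0.5, 0.2]
opening: 0.04
grip_force: 0.0
```

send_rows(targets=[{"translation": [0, 0, 0], "spin": 0, "jaw": 0.34}, {"translation": [0, 0, 0], "spin": 0, "jaw": 0.34}, {"translation": [0, 0, -0.3], "spin": 0, "jaw": 0.34}, {"translation": [0, 0, -0.6], "spin": 0, "jaw": 0.34}, {"translation": [0, 0, -1], "spin": 0, "jaw": 0.34}])

```text
time: 3.85
tool_pos: [0.4455, -0.3252, 0.11]
tool_rot: [-3.141, -0.0, 1.566]
contact_force: [0.4, -0.4, -1.7]
opening: 0.0343
grip_force: 13.9
```

```bash
python3 go.py .550 -.2535 .25; python3 go.py .550 -.2535 .25
```

```text
at [ 0.4455 -0.3252  0.11  ] rot [-3.141 -0.     1.566] q [-0.77  0.51  1.61 -0.    1.02 -0.76] open 0.0343 t 3.85 F [ 0.4 -0.4 -1.7] 13.9
shift cm [  7.21  10.42 -14.  ] 
at [ 0.4455 -0.3252  0.11  ] rot [-3.141 -0.     1.566] q [-0.77  0.51  1.61 -0.    1.02 -0.76] open 0.0343 t 3.85 F [ 0.4 -0.4 -1.7] 13.9
shift cm [  7.21  10.42 -14.  ]
```

send_rows(targets=[{"translation": [0, 0, -2], "spin": 0, "jaw": 0.34}, {"translation": [0, 0, -4.5], "spin": 0, "jaw": 0.34}, {"translation": [0, 0, -7.5], "spin": 0, "jaw": 0.34}, {"translation": [0.6, 0.9, -9.5], "spin": 0, "jaw": 0.34}, {"translation": [1.8, 2.6, -10], "spin": 0, "jaw": 0.34}])

```text
time: 4.35
tool_pos: [0.4721, -0.3086, 0.2131]
tool_rot: [3.138, 0.004, 1.564]
contact_force: [0.3, -0.2, -1.0]
opening: 0.0338
grip_force: 13.9
```

send_rows(targets=[{"translation": [1.3, 1.9, 0], "spin": 0, "jaw": 0.34}, {"translation": [2.7, 4.0, 0], "spin": 0, "jaw": 0.34}, {"translation": [4.1, 6.0, 0], "spin": 0, "jaw": 0.34}, {"translation": [5.1, 7.4, 0], "spin": 0, "jaw": 0.34}, {"translation": [5.4, 7.8, 0], "spin": 0, "jaw": 0.34}])

```text
time: 4.85
tool_pos: [0.5509, -0.2526, 0.2097]
tool_rot: [3.141, -0.0, 1.568]
contact_force: [-0.3, -0.5, -1.7]
opening: 0.034
grip_force: 13.9
```

```bash
python3 - <<'E'
from h import *
s=monitor.observe();C=cam("wrist",s);p,d=read_camera("wrist");v=p[:,:,::-1].copy()
for b in blobs(hsv(p,(20,100,80),(35,255,255)),100):
    m=b[2]; print(b,onz(C,m[0]+m[2]/2-.5,m[1]+m[3]/2-.5,.047).round(4))
q,d=read_camera("top");T=cam("top")
# points above the monitor edge region
vv,uu=np.mgrid[0:480:4,0:640:4];vv=vv.ravel();uu=uu.ravel();D=d[vv,uu];ok=D>0
K,R,o=T;P=(np.c_[(uu-K[0,2])/K[0,0],-(vv-K[1,2])/K[1,1],-np.ones(len(uu))]*D[:,None])@R.T+o
P=P[ok]
for x in np.arange(.2,.5,.05):
    k=(abs(P[:,0]-x)<.025)&(P[:,2]>.3); print(round(x,2),"high pts",k.sum(),P[k].min(0).round(3) if k.any() else "",P[k].max(0).round(3) if k.any() else "")
cv2.imwrite("pics/both.png",cv2.resize(np.hstack([v,q[:,:,::-1]]),(800,300)))
E
python3 go.py .550 -.2535 .11
```

```text
(np.int32(1784), array([318.7, 212.9]), array([280, 179,  79,  77], dtype=int32)) [ 0.5511 -0.2524  0.047 ]
(np.int32(805), array([226.2, 335.8]), array([219, 299,  19,  74], dtype=int32)) [ 0.4721 -0.3564  0.047 ]
(np.int32(783), array([412.5, 335.8]), array([402, 299,  19,  74], dtype=int32)) [ 0.63  -0.357  0.047]
(np.int32(3868), array([392.9, 392.5]), array([140, 384, 440,  14], dtype=int32)) [ 0.5867 -0.4113  0.047 ]
0.2 high pts 0  
0.25 high pts 0  
0.3 high pts 744 [ 0.277 -0.176  0.306] [ 0.325 -0.053  0.647]
0.35 high pts 1067 [ 0.325 -0.215  0.311] [ 0.375 -0.05   0.648]
0.4 high pts 1333 [ 0.375 -0.245  0.525] [ 0.425 -0.144  0.642]
0.45 high pts 672 [ 0.425 -0.289  0.3  ] [ 0.475 -0.133  0.616]
at [ 0.5499 -0.2534  0.2096] rot [-3.141  0.     1.567] q [-0.56  0.5   1.32 -0.    1.32 -0.55] open 0.0339 t 4.95 F [-0.2 -0.4 -1.3] 13.9
shift cm [-0.01  0.01  9.96]
```

View pics/both.png

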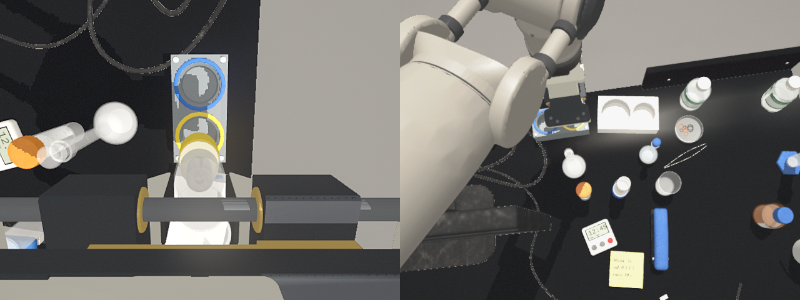

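Wrist view (left half): the yellow collar is centred under the tool at about (0.551, -0.252), with the lamp hanging upright. Top view (right half): the forearm passes over the monitor, upper surface about 0.64 m, with ample margin. I lower it.

send_rows(targets=[{"translation": [0.05, 0.1, 1.5], "spin": 0, "jaw": 0.34}, {"translation": [0.05, 0.1, 3.5], "spin": 0, "jaw": 0.34}, {"translation": [0.05, 0.1, 5.5], "spin": 0, "jaw": 0.34}, {"translation": [0.05, 0.1, 7.0], "spin": 0, "jaw": 0.34}, {"translation": [0.05, 0.1, 8.0], "spin": 0, "jaw": 0.34}])

```text
time: 5.45
tool_pos: [0.5495, -0.2538, 0.1286]
tool_rot: [-3.14, -0.001, 1.565]
contact_force: [0.0, 0.4, -1.7]
opening: 0.0342
grip_force: 13.9
```

send_rows(targets=[{"translation": [0, 0, 0.5], "spin": 0, "jaw": 0.34}, {"translation": [0, 0, 0.9], "spin": 0, "jaw": 0.34}, {"translation": [0, 0, 1.2], "spin": 0, "jaw": 0.34}, {"translation": [0, 0, 1.4], "spin": 0, "jaw": 0.34}, {"translation": [0, 0, 1.6], "spin": 0, "jaw": 0.34}])

```text
time: 5.95
tool_pos: [0.5511, -0.2533, 0.114]
tool_rot: [3.141, 0.001, 1.566]
contact_force: [-0.1, -0.6, -1.3]
opening: 0.0338
grip_force: 13.9
```

```bash
python3 go.py .551 -.2525 .11;
```

```text
at [ 0.5511 -0.2533  0.114 ] rot [3.141e+00 1.000e-03 1.566e+00] q [-0.56  0.59  1.44 -0.    1.11 -0.55] open 0.0338 t 5.95 F [-0.1 -0.6 -1.3] 13.9
shift cm [ 0.08 -0.01  0.4 ]
```

send_rows(targets=[{"translation": [0, 0, 0.1], "spin": 0, "jaw": 0.34}, {"translation": [0, 0, 0.2], "spin": 0, "jaw": 0.34}, {"translation": [0, 0, 0.3], "spin": 0, "jaw": 0.34}, {"translation": [0, 0, 0.4], "spin": 0, "jaw": 0.34}, {"translation": [0, 0, 0.4], "spin": 0, "jaw": 0.34}])

```text
time: 6.45
tool_pos: [0.551, -0.2533, 0.11]
tool_rot: [3.141, 0.0, 1.566]
contact_force: [-0.2, -0.1, 1.5]
opening: 0.0341
grip_force: 14.0
```

The floor is felt: the force went from -1.5 to +1.5 N at the expected height. I release and rise.

send_rows(targets=[{"translation": [0, 0, 0], "spin": 0, "jaw": 0.4}, {"translation": [0, 0, 0], "spin": 0, "jaw": 0.5}, {"translation": [0, 0, 0], "spin": 0, "jaw": 0.6}, {"translation": [0, 0, 0], "spin": 0, "jaw": 0.65}, {"translation": [0, 0, 0], "spin": 0, "jaw": 0.65}])

```text
time: 6.95
tool_pos: [0.5509, -0.2532, 0.1097]
tool_rot: [3.142, 0.0, 1.566]
contact_force: [0.2, 0.3, 0.6]
opening: 0.0592
grip_force: 0.0
```

send_rows(targets=[{"translation": [0, 0, -1.5], "spin": 0, "jaw": 0.65}, {"translation": [0, 0, -4], "spin": 0, "jaw": 0.65}, {"translation": [0, 0, -7], "spin": 0, "jaw": 0.65}, {"translation": [0, 0, -10], "spin": 0, "jaw": 0.65}, {"translation": [0, 0, -12], "spin": 0, "jaw": 0.65}])

```text
time: 7.45
tool_pos: [0.5513, -0.2534, 0.2321]
tool_rot: [3.139, 0.001, 1.566]
contact_force: [-0.3, -0.5, 0.4]
opening: 0.06
grip_force: 0.0
```

```bash
python3 go.py .365 -.339 .23;
```

```text
at [ 0.5513 -0.2534  0.2321] rot [3.139e+00 1.000e-03 1.566e+00] q [-0.56  0.49  1.28 -0.    1.37 -0.55] open 0.06 t 7.45 F [-0.3 -0.5  0.4] 0.0
shift cm [ -8.64 -18.59   0.18]
```

send_rows(targets=[{"translation": [-1.2, -2.5, 0], "spin": 0, "jaw": 0.65}, {"translation": [-3, -6.5, 0], "spin": 0, "jaw": 0.65}, {"translation": [-5.2, -11.2, 0], "spin": 0, "jaw": 0.65}, {"translation": [-7.4, -16, 0], "spin": 0, "jaw": 0.65}, {"translation": [-8.6, -18.5, 0], "spin": 0, "jaw": 0.65}])

```text
time: 7.95
tool_pos: [0.3628, -0.339, 0.2299]
tool_rot: [-3.141, 0.0, 1.565]
contact_force: [0.4, 0.7, 0.4]
opening: 0.0597
grip_force: 0.0
```

```bash
python3 go.py .365 -.339 .1 1.571;
```

```text
at [ 0.3628 -0.339   0.2299] rot [-3.141  0.     1.565] q [-0.91  0.29  1.59 -0.    1.26 -0.9 ] open 0.0597 t 7.95 F [0.4 0.7 0.4] 0.0
shift cm [1.000e-02 2.300e-01 1.299e+01] spin -0.3
```

send_rows(targets=[{"translation": [0, 0.1, 2.5], "spin": 0, "jaw": 0.65}, {"translation": [0, 0.1, 5.5], "spin": 0, "jaw": 0.65}, {"translation": [0, 0.1, 8.5], "spin": 0, "jaw": 0.65}, {"translation": [0, 0.1, 11], "spin": 0, "jaw": 0.65}, {"translation": [0, 0.1, 13], "spin": 0, "jaw": 0.65}])

```text
time: 8.45
tool_pos: [0.3661, -0.338, 0.0984]
tool_rot: [-3.141, -0.001, 1.566]
contact_force: [0.6, 0.5, 0.8]
opening: 0.0598
grip_force: 0.0
```

send_rows(targets=[{"translation": [0, 0, 0], "spin": 0, "jaw": 0.52}, {"translation": [0, 0, 0], "spin": 0, "jaw": 0.44}, {"translation": [0, 0, 0], "spin": 0, "jaw": 0.38}, {"translation": [0, 0, 0], "spin": 0, "jaw": 0.34}, {"translation": [0, 0, 0], "spin": 0, "jaw": 0.34}])

```text
time: 8.95
tool_pos: [0.3669, -0.3389, 0.1009]
tool_rot: [3.14, 0.002, 1.566]
contact_force: [-0.3, -0.4, 4.1]
opening: 0.0329
grip_force: 13.9
```

send_rows(targets=[{"translation": [0, 0, 0], "spin": 0, "jaw": 0.34}, {"translation": [0, 0, 0], "spin": 0, "jaw": 0.34}, {"translation": [0, 0, -0.5], "spin": 0, "jaw": 0.34}, {"translation": [0, 0, -1.2], "spin": 0, "jaw": 0.34}, {"translation": [0, 0, -2], "spin": 0, "jaw": 0.34}])

```text
time: 9.45
tool_pos: [0.3663, -0.3381, 0.1201]
tool_rot: [-3.141, -0.0, 1.566]
contact_force: [0.6, -0.2, -1.0]
opening: 0.0334
grip_force: 13.8
```

```bash
python3 go.py .551 -.189 .22;
```

```text
at [ 0.3663 -0.3381  0.1201] rot [-3.141 -0.     1.566] q [-0.9   0.41  1.75 -0.    0.99 -0.89] open 0.0334 t 9.45 F [ 0.6 -0.2 -1. ] 13.8
shift cm [15.   18.4  -9.99]
```

send_rows(targets=[{"translation": [0, 0, -3], "spin": 0, "jaw": 0.34}, {"translation": [0, 0, -7], "spin": 0, "jaw": 0.34}, {"translation": [0, 0, -11.5], "spin": 0, "jaw": 0.34}, {"translation": [0, 0, -16], "spin": 0, "jaw": 0.34}, {"translation": [0, 0.8, -19.5], "spin": 0, "jaw": 0.34}])

```text
time: 9.95
tool_pos: [0.374, -0.3383, 0.3183]
tool_rot: [3.14, 0.002, 1.566]
contact_force: [0.7, -1.3, -1.6]
opening: 0.0331
grip_force: 13.8
```

send_rows(targets=[{"translation": [1.6, 2, 0], "spin": 0, "jaw": 0.34}, {"translation": [4, 4.5, 0], "spin": 0, "jaw": 0.34}, {"translation": [7, 8, 0], "spin": 0, "jaw": 0.34}, {"translation": [9.5, 11.2, 0], "spin": 0, "jaw": 0.34}, {"translation": [12, 14, 0], "spin": 0, "jaw": 0.34}])

```text
time: 10.45
tool_pos: [0.5161, -0.2176, 0.3152]
tool_rot: [3.141, 0.0, 1.566]
contact_force: [-0.0, -0.6, -0.6]
opening: 0.033
grip_force: 13.8
```

send_rows(targets=[{"translation": [1.2, 1.5, 0], "spin": 0, "jaw": 0.34}, {"translation": [2.4, 2.9, 0], "spin": 0, "jaw": 0.34}, {"translation": [3, 3.6, 0], "spin": 0, "jaw": 0.34}, {"translation": [3, 3.6, 0], "spin": 0, "jaw": 0.34}, {"translation": [3, 3.6, 0], "spin": 0, "jaw": 0.34}])

```text
time: 10.95
tool_pos: [0.5506, -0.1896, 0.3148]
tool_rot: [-3.141, 0.0, 1.566]
contact_force: [-0.5, -0.1, -1.7]
opening: 0.0328
grip_force: 13.8
```

```bash
python3 - <<'E'
from h import *
s=monitor.observe();C=cam("wrist",s);p,d=read_camera("wrist")
for b in blobs(hsv(p,(100,120,60),(125,255,255)),300):
    m=b[2]; print(b,onz(C,m[0]+m[2]/2-.5,m[1]+m[3]/2-.5,.047).round(4))
cv2.imwrite("pics/w3.png",p[:,:,::-1])
E
python3 go.py .551 -.189 .11
```

```text
(np.int32(1316), array([316.1, 209.4]), array([284, 166,  66,  88], dtype=int32)) [ 0.5479 -0.2038  0.047 ]
(np.int32(1977), array([ 41. , 378.7]), array([  6, 358,  71,  41], dtype=int32)) [ 0.2211 -0.404   0.047 ]
at [ 0.5505 -0.1898  0.3149] rot [-3.141  0.     1.565] q [-0.46  0.4   1.19 -0.    1.55 -0.46] open 0.033 t 11.0 F [ 0.4 -0.5 -2.5] 13.8
shift cm [ 0.09  0.06 20.49]
```

View pics/w3.png

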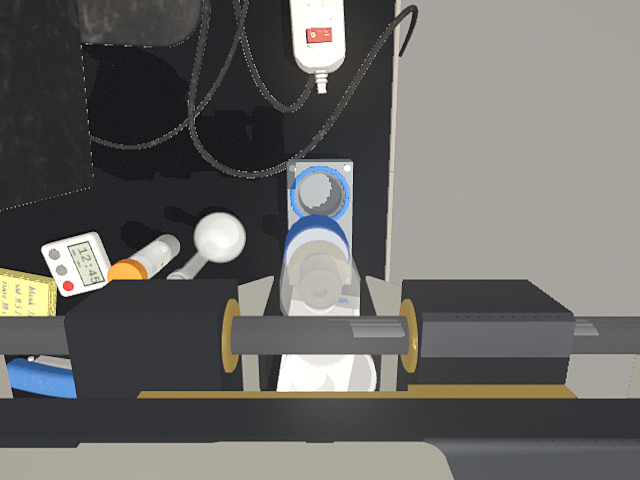

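The lamp hangs upright over the blue collar (ring centre near (320,195)). I lower it.

send_rows(targets=[{"translation": [0.05, 0, 2.5], "spin": 0, "jaw": 0.34}, {"translation": [0.05, 0, 6], "spin": 0, "jaw": 0.34}, {"translation": [0.05, 0, 9.5], "spin": 0, "jaw": 0.34}, {"translation": [0.05, 0, 12], "spin": 0, "jaw": 0.34}, {"translation": [0.05, 0, 13.5], "spin": 0, "jaw": 0.34}])

```text
time: 11.5
tool_pos: [0.5494, -0.1892, 0.1776]
tool_rot: [-3.138, -0.001, 1.565]
contact_force: [-0.1, 0.4, -1.7]
opening: 0.0332
grip_force: 13.8
```

send_rows(targets=[{"translation": [0, 0, 1.5], "spin": 0, "jaw": 0.34}, {"translation": [0, 0, 3], "spin": 0, "jaw": 0.34}, {"translation": [0, 0, 4.5], "spin": 0, "jaw": 0.34}, {"translation": [0, 0, 5.5], "spin": 0, "jaw": 0.34}, {"translation": [0, 0, 6.2], "spin": 0, "jaw": 0.34}])

```text
time: 12.0
tool_pos: [0.5506, -0.1893, 0.1172]
tool_rot: [-3.141, -0.0, 1.565]
contact_force: [-0.3, 0.1, -0.8]
opening: 0.033
grip_force: 13.8
```

send_rows(targets=[{"translation": [0, 0, 0.15], "spin": 0, "jaw": 0.34}, {"translation": [0, 0, 0.3], "spin": 0, "jaw": 0.34}, {"translation": [0, 0, 0.4], "spin": 0, "jaw": 0.34}, {"translation": [0, 0, 0.5], "spin": 0, "jaw": 0.34}, {"translation": [0, 0, 0.55], "spin": 0, "jaw": 0.34}])

```text
time: 12.5
tool_pos: [0.5513, -0.1887, 0.1125]
tool_rot: [3.141, 0.0, 1.566]
contact_force: [-0.1, 0.2, -0.9]
opening: 0.0328
grip_force: 13.8
```

send_rows(targets=[{"translation": [0, 0, 0.1], "spin": 0, "jaw": 0.34}, {"translation": [0, 0, 0.15], "spin": 0, "jaw": 0.34}, {"translation": [0, 0, 0.2], "spin": 0, "jaw": 0.34}, {"translation": [0, 0, 0.2], "spin": 0, "jaw": 0.34}, {"translation": [0, 0, 0.2], "spin": 0, "jaw": 0.34}])

```text
time: 13.0
tool_pos: [0.5515, -0.1889, 0.1109]
tool_rot: [3.14, 0.001, 1.566]
contact_force: [-0.6, 0.7, 5.9]
opening: 0.0327
grip_force: 14.0
```

The lamp is on the floor of the bore (+5.9 N). I release and rise.

send_rows(targets=[{"translation": [0, 0, 0], "spin": 0, "jaw": 0.4}, {"translation": [0, 0, 0], "spin": 0, "jaw": 0.5}, {"translation": [0, 0, 0], "spin": 0, "jaw": 0.6}, {"translation": [0, 0, 0], "spin": 0, "jaw": 0.65}, {"translation": [0, 0, 0], "spin": 0, "jaw": 0.65}])

```text
time: 13.5
tool_pos: [0.5511, -0.1887, 0.1101]
tool_rot: [-3.141, -0.0, 1.566]
contact_force: [0.4, 0.3, 0.3]
opening: 0.0589
grip_force: 0.0
```

send_rows(targets=[{"translation": [0, 0, -1.5], "spin": 0, "jaw": 0.65}, {"translation": [0, 0, -4], "spin": 0, "jaw": 0.6}, {"translation": [0, 0, -7], "spin": 0, "jaw": 0.5}, {"translation": [0, 0, -10], "spin": 0, "jaw": 0.45}, {"translation": [0, 0, -12], "spin": 0, "jaw": 0.4}])

```text
time: 14.0
tool_pos: [0.5516, -0.1889, 0.2325]
tool_rot: [3.139, 0.001, 1.566]
contact_force: [0.6, 0.1, 0.6]
opening: 0.0389
grip_force: 0.0
```

```bash
python3 go.py .440 -.422 .23;
```

```text
at [ 0.5516 -0.1889  0.2325] rot [3.139e+00 1.000e-03 1.566e+00] q [-0.46  0.44  1.35 -0.    1.34 -0.46] open 0.0389 t 14.0 F [0.6 0.1 0.6] 0.0
shift cm [-23.36 -11.06   0.25]
```

send_rows(targets=[{"translation": [-2.5, -1.2, 0], "spin": 0, "jaw": 0.4}, {"translation": [-6.5, -3.1, 0], "spin": 0, "jaw": 0.4}, {"translation": [-11, -5.2, 0], "spin": 0, "jaw": 0.4}, {"translation": [-15, -7.1, 0], "spin": 0, "jaw": 0.4}, {"translation": [-19, -9, 0], "spin": 0, "jaw": 0.4}])

```text
time: 14.5
tool_pos: [0.4593, -0.3798, 0.2303]
tool_rot: [3.141, 0.0, 1.566]
contact_force: [-0.1, -0.3, -0.3]
opening: 0.0368
grip_force: 0.0
```

send_rows(targets=[{"translation": [-2.6, -1.2, 0], "spin": 0, "jaw": 0.4}, {"translation": [-4.3, -2.05, 0], "spin": 0, "jaw": 0.4}, {"translation": [-4.35, -2.05, 0], "spin": 0, "jaw": 0.4}, {"translation": [-4.35, -2.05, 0], "spin": 0, "jaw": 0.4}, {"translation": [-4.35, -2.05, 0], "spin": 0, "jaw": 0.4}])

```text
time: 15.0
tool_pos: [0.4404, -0.4204, 0.2303]
tool_rot: [3.141, -0.0, 1.568]
contact_force: [0.6, 0.0, -0.4]
opening: 0.0364
grip_force: 0.0
```

```bash
python3 - <<'E'
from h import *
T=cam("top");S=cam("scene");c=[]
p,d=read_camera("scene")
for b in blobs(hsv(p,(100,120,60),(125,255,255)),60): print("scene",b[0],b[1],b[2],onz(S,*b[1],.147).round(4))
cv2.imwrite("pics/s3.png",p[:,:,::-1])
E
python3 go.py .440 -.422 .096 1.571;
```

```text
scene 166 [434.9 196.6] [426 179  18  29] [ 0.5785 -0.258   0.147 ]
scene 1940 [169.4 236.6] [129 207  82  62] [ 0.2962 -0.4486  0.147 ]
scene 199 [282.4 262.3] [275 254  15  18] [ 0.4407 -0.4226  0.147 ]
scene 74 [338.6 352.4] [324 343  30  20] [ 0.5484 -0.4972  0.147 ]
scene 941 [ 49.4 393.8] [ 31 377  38  34] [ 0.2787 -0.6699  0.147 ]
at [ 0.4404 -0.4203  0.2304] rot [ 3.141 -0.     1.568] q [-0.89  0.5   1.27  0.    1.37 -0.89] open 0.0365 t 15.05 F [ 0.1  0.6 -0.2] 0.0
shift cm [-0.17 -0.05 13.44] spin -0.2
```

View pics/s3.png

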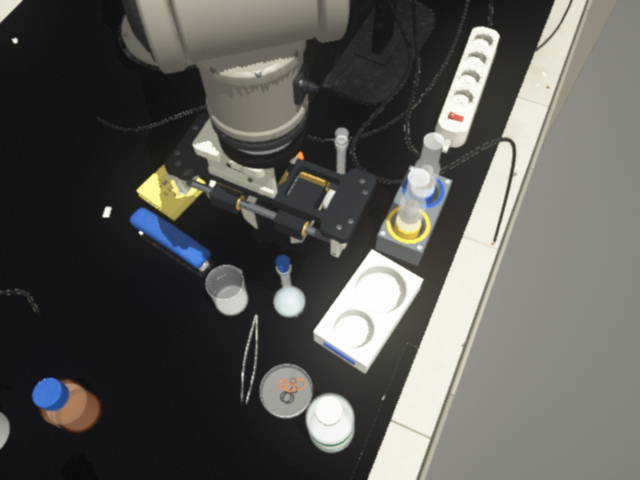

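Both lamps stand upright in their bores ((433,150) and (411,215)). The small flask's stopper is at (282,262), so the flask is unmoved. I descend on its neck.

send_rows(targets=[{"translation": [-0.1, 0, 2.5], "spin": 0, "jaw": 0.4}, {"translation": [-0.15, 0, 5.5], "spin": 0, "jaw": 0.4}, {"translation": [-0.15, 0, 8.5], "spin": 0, "jaw": 0.4}, {"translation": [-0.15, 0, 11.5], "spin": 0, "jaw": 0.4}, {"translation": [-0.15, 0, 13.4], "spin": 0, "jaw": 0.4}])

```text
time: 15.55
tool_pos: [0.4397, -0.4212, 0.0941]
tool_rot: [-3.14, -0.002, 1.568]
contact_force: [0.2, -0.3, 0.1]
opening: 0.0367
grip_force: 0.0
```

send_rows(targets=[{"translation": [0, 0, 0], "spin": 0, "jaw": 0.3}, {"translation": [0, 0, 0], "spin": 0, "jaw": 0.22}, {"translation": [0, 0, 0], "spin": 0, "jaw": 0.16}, {"translation": [0, 0, 0], "spin": 0, "jaw": 0.1}, {"translation": [0, 0, 0], "spin": 0, "jaw": 0.1}], force=12)

```text
time: 16.05
tool_pos: [0.4402, -0.4237, 0.0978]
tool_rot: [3.14, 0.002, 1.566]
contact_force: [-0.2, 0.7, 4.8]
opening: 0.0148
grip_force: 12.0
```

send_rows(targets=[{"translation": [0, 0, 0], "spin": 0, "jaw": 0.1}, {"translation": [0, 0, 0], "spin": 0, "jaw": 0.1}, {"translation": [0, 0, -0.4], "spin": 0, "jaw": 0.1}, {"translation": [0, 0, -1], "spin": 0, "jaw": 0.1}, {"translation": [0, 0, -1.5], "spin": 0, "jaw": 0.1}])

```text
time: 16.55
tool_pos: [0.4395, -0.4232, 0.1117]
tool_rot: [-3.142, 0.0, 1.566]
contact_force: [0.1, 0.1, -1.3]
opening: 0.0148
grip_force: 12.0
```

```bash
python3 go.py .540 -.4275 .17
```

```text
at [ 0.4395 -0.4232  0.1117] rot [-3.142  0.     1.566] q [-0.89  0.6   1.43 -0.    1.11 -0.89] open 0.0148 t 16.55 F [ 0.1  0.1 -1.3] 12.0
shift cm [-0.38 10.05 -5.83]
```

send_rows(targets=[{"translation": [0, 0, -1.5], "spin": 0, "jaw": 0.1}, {"translation": [0, 0, -3.5], "spin": 0, "jaw": 0.1}, {"translation": [0, 0, -6], "spin": 0, "jaw": 0.1}, {"translation": [0, 0.5, -7.5], "spin": 0, "jaw": 0.1}, {"translation": [-0.1, 1.5, -8], "spin": 0, "jaw": 0.1}])

```text
time: 17.05
tool_pos: [0.4548, -0.425, 0.194]
tool_rot: [3.139, 0.003, 1.566]
contact_force: [0.8, 0.4, -1.2]
opening: 0.0148
grip_force: 12.0
```

send_rows(targets=[{"translation": [0, 1.5, 0], "spin": 0, "jaw": 0.1}, {"translation": [-0.1, 3.5, 0], "spin": 0, "jaw": 0.1}, {"translation": [-0.2, 6, 0], "spin": 0, "jaw": 0.1}, {"translation": [-0.3, 8, 0], "spin": 0, "jaw": 0.1}, {"translation": [-0.3, 8.5, 0], "spin": 0, "jaw": 0.1}])

```text
time: 17.55
tool_pos: [0.5411, -0.4272, 0.1909]
tool_rot: [3.141, -0.0, 1.568]
contact_force: [-1.0, 0.6, -0.3]
opening: 0.0145
grip_force: 12.0
```

send_rows(targets=[{"translation": [0, 0, 0], "spin": 0, "jaw": 0.1}, {"translation": [0, 0, 0], "spin": 0, "jaw": 0.1}, {"translation": [0, 0, 0], "spin": 0, "jaw": 0.1}, {"translation": [0, 0, 0], "spin": 0, "jaw": 0.1}, {"translation": [0, 0, 0], "spin": 0, "jaw": 0.1}])

```text
time: 18.05
tool_pos: [0.5391, -0.4278, 0.1916]
tool_rot: [3.141, 0.0, 1.566]
contact_force: [-0.5, -0.4, -0.9]
opening: 0.0147
grip_force: 12.0
```

```bash
python3 - <<'E'
from h import *
s=monitor.observe();C=cam("wrist",s);p,d=read_camera("wrist");v=p[:,:,::-1].copy()
# expected well mouths, drawn as points to compare
y=-.167;R2=np.array([[np.cos(y),-np.sin(y)],[np.sin(y),np.cos(y)]]);o=np.array([.5465,-.389])
for c,r,z in((.030,.0355,.038),(-.039,.027,.038)):
    w=o+R2@[0,c];print(w.round(4))
    for a in np.arange(0,6.28,.26): cv2.circle(v,tuple(int(i) for i in proj(C,(w[0]+r*np.cos(a),w[1]+r*np.sin(a),z)).round()),1,(0,0,255),-1)
for c in((42,74),(42,-74),(-42,74),(-42,-74)): cv2.drawMarker(v,tuple(int(i) for i in proj(C,(*(o+R2@(np.array(c)/1000)),.038)).round()),(0,0,255),0,12)
cv2.imwrite("pics/w4.png",v)
E
python3 go.py .540 -.4275 .107 1.571
```

```text
[ 0.5515 -0.3594]
[ 0.54   -0.4275]
at [ 0.5392 -0.4278  0.1915] rot [3.141 0.    1.566] q [-0.78  0.68  1.06 -0.    1.41 -0.78] open 0.0145 t 18.1 F [-0.4  0.1 -1.3] 12.0
shift cm [0.03 0.08 8.45] spin -0.3
```

View pics/w4.png

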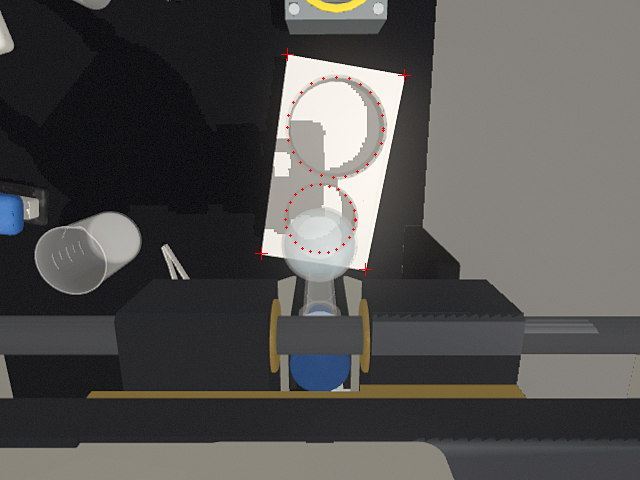

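The drawn corners and well rims match the rack to about a pixel, and the flask hangs plumb. I lower it.

send_rows(targets=[{"translation": [0.03, 0.08, 1], "spin": 0, "jaw": 0.1}, {"translation": [0.03, 0.08, 2.5], "spin": 0, "jaw": 0.1}, {"translation": [0.03, 0.08, 4.2], "spin": 0, "jaw": 0.1}, {"translation": [0.03, 0.08, 5.8], "spin": 0, "jaw": 0.1}, {"translation": [0.03, 0.08, 7], "spin": 0, "jaw": 0.1}])

```text
time: 18.6
tool_pos: [0.5399, -0.4268, 0.1192]
tool_rot: [-3.14, -0.001, 1.566]
contact_force: [-0.4, -0.7, -0.6]
opening: 0.0148
grip_force: 12.0
```

send_rows(targets=[{"translation": [0, 0, 0.3], "spin": 0, "jaw": 0.1}, {"translation": [0, 0, 0.6], "spin": 0, "jaw": 0.1}, {"translation": [0, 0, 0.8], "spin": 0, "jaw": 0.1}, {"translation": [0, 0, 1.0], "spin": 0, "jaw": 0.1}, {"translation": [0, 0, 1.1], "spin": 0, "jaw": 0.1}])

```text
time: 19.1
tool_pos: [0.5405, -0.4275, 0.1106]
tool_rot: [3.141, 0.001, 1.566]
contact_force: [0.7, 0.2, -0.7]
opening: 0.0147
grip_force: 12.0
```

send_rows(targets=[{"translation": [0, 0, 0.08], "spin": 0, "jaw": 0.1}, {"translation": [0, 0, 0.16], "spin": 0, "jaw": 0.1}, {"translation": [0, 0, 0.24], "spin": 0, "jaw": 0.1}, {"translation": [0, 0, 0.3], "spin": 0, "jaw": 0.1}, {"translation": [0, 0, 0.3], "spin": 0, "jaw": 0.1}])

```text
time: 19.6
tool_pos: [0.5405, -0.4275, 0.1079]
tool_rot: [3.141, 0.001, 1.566]
contact_force: [-1.1, 1.7, 3.5]
opening: 0.0147
grip_force: 12.0
```

send_rows(targets=[{"translation": [0, 0, 0], "spin": 0, "jaw": 0.2}, {"translation": [0, 0, 0], "spin": 0, "jaw": 0.3}, {"translation": [0, 0, 0], "spin": 0, "jaw": 0.38}, {"translation": [0, 0, 0], "spin": 0, "jaw": 0.42}, {"translation": [0, 0, 0], "spin": 0, "jaw": 0.42}])

```text
time: 20.1
tool_pos: [0.5403, -0.4273, 0.1071]
tool_rot: [-3.141, -0.0, 1.566]
contact_force: [0.2, -0.7, 0.4]
opening: 0.0381
grip_force: 0.0
```

send_rows(targets=[{"translation": [0, 0, -1.5], "spin": 0, "jaw": 0.42}, {"translation": [0, 0, -4], "spin": 0, "jaw": 0.42}, {"translation": [0, 0, -7.5], "spin": 0, "jaw": 0.42}, {"translation": [0, 0, -11.5], "spin": 0, "jaw": 0.42}, {"translation": [0, 0, -14], "spin": 0, "jaw": 0.42}])

```text
time: 20.6
tool_pos: [0.5408, -0.4278, 0.2508]
tool_rot: [3.139, 0.003, 1.566]
contact_force: [-0.1, -0.9, 0.5]
opening: 0.0384
grip_force: 0.0
```

```bash
python3 go.py .4365 -.239 .248
```

```text
at [ 0.5408 -0.4278  0.2508] rot [3.139e+00 3.000e-03 1.566e+00] q [-0.78  0.65  0.95 -0.    1.54 -0.78] open 0.0384 t 20.6 F [-0.1 -0.9  0.5] 0.0
shift cm [ 18.83 -10.52   0.19]
```

send_rows(targets=[{"translation": [2.2, -1.2, 0], "spin": -3, "jaw": 0.42}, {"translation": [6.2, -3.5, 0], "spin": -7, "jaw": 0.42}, {"translation": [10.5, -5.9, 0], "spin": -11, "jaw": 0.42}, {"translation": [14.6, -8.2, 0], "spin": -15, "jaw": 0.42}, {"translation": [17.8, -10, 0], "spin": -15, "jaw": 0.42}])

```text
time: 21.1
tool_pos: [0.4397, -0.2466, 0.2474]
tool_rot: [3.142, -0.0, 1.83]
contact_force: [-0.1, 0.6, 1.1]
opening: 0.0384
grip_force: 0.0
```

```bash
python3 - <<'E'
from h import *
T=cam("top");s=monitor.observe();C=cam("wrist",s);p,d=read_camera("wrist")
v=p[:,:,::-1].copy();cv2.drawMarker(v,tuple(int(i) for i in proj(C,(.4365,-.239,.186)).round()),(0,0,255),0,16);cv2.imwrite("pics/w5.png",v)
E
python3 go.py .4365 -.239 .129
```

```text
at [ 0.4373 -0.2423  0.2474] rot [-3.14  -0.004  1.83 ] q [-0.66  0.28  1.55  0.    1.31 -0.92] open 0.0388 t 21.15 F [-1.5  4.1 -0.8] 0.0
shift cm [ 0.29  0.02 11.84]
```

View pics/w5.png

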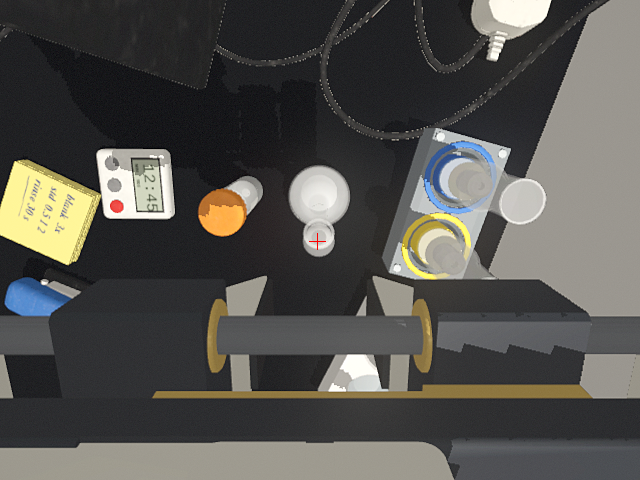

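The large flask's stopper is at (318,238), on the marker, and both lamps are seated. The arm is still settling, so I hold for one call and re-measure.

send_rows(targets=[{"translation": [0, 0, 0], "spin": 0, "jaw": 0.42}, {"translation": [0, 0, 0], "spin": 0, "jaw": 0.42}, {"translation": [0, 0, 0], "spin": 0, "jaw": 0.42}, {"translation": [0, 0, 0], "spin": 0, "jaw": 0.42}, {"translation": [0, 0, 0], "spin": 0, "jaw": 0.42}])

```text
time: 21.65
tool_pos: [0.4414, -0.2496, 0.2468]
tool_rot: [-3.141, -0.0, 1.827]
contact_force: [-0.6, -0.2, 1.1]
opening: 0.0383
grip_force: 0.0
```

```bash
python3 go.py .4365 -.239 .129
```

```text
at [ 0.4414 -0.2496  0.2468] rot [-3.141 -0.     1.827] q [-0.67  0.29  1.54 -0.    1.31 -0.92] open 0.0383 t 21.65 F [-0.6 -0.2  1.1] 0.0
shift cm [ 1.14 -0.2  11.78]
```

send_rows(targets=[{"translation": [0.6, -0.1, 0.5], "spin": 0, "jaw": 0.42}, {"translation": [1.15, -0.2, 2], "spin": 0, "jaw": 0.42}, {"translation": [1.15, -0.2, 3.5], "spin": 0, "jaw": 0.42}, {"translation": [1.15, -0.2, 5], "spin": 0, "jaw": 0.42}, {"translation": [1.15, -0.2, 6], "spin": 0, "jaw": 0.42}])

```text
time: 22.15
tool_pos: [0.4358, -0.2377, 0.1859]
tool_rot: [-3.141, -0.001, 1.828]
contact_force: [-0.7, -0.3, 0.3]
opening: 0.0388
grip_force: 0.0
```

send_rows(targets=[{"translation": [0, 0, 1.5], "spin": 0, "jaw": 0.42}, {"translation": [0, 0, 3], "spin": 0, "jaw": 0.42}, {"translation": [0, 0, 4.5], "spin": 0, "jaw": 0.42}, {"translation": [0, 0, 5.5], "spin": 0, "jaw": 0.42}, {"translation": [0, 0, 5.8], "spin": 0, "jaw": 0.42}])

```text
time: 22.65
tool_pos: [0.4358, -0.2379, 0.1282]
tool_rot: [-3.14, -0.001, 1.828]
contact_force: [0.1, -0.3, 0.4]
opening: 0.0385
grip_force: 0.0
```

send_rows(targets=[{"translation": [0, 0, 0], "spin": 0, "jaw": 0.3}, {"translation": [0, 0, 0], "spin": 0, "jaw": 0.22}, {"translation": [0, 0, 0], "spin": 0, "jaw": 0.16}, {"translation": [0, 0, 0], "spin": 0, "jaw": 0.1}, {"translation": [0, 0, 0], "spin": 0, "jaw": 0.1}], force=14)

```text
time: 23.15
tool_pos: [0.4367, -0.2385, 0.1298]
tool_rot: [3.141, 0.001, 1.828]
contact_force: [0.8, 0.6, 2.7]
opening: 0.0144
grip_force: 14.0
```

send_rows(targets=[{"translation": [0, 0, 0], "spin": 0, "jaw": 0.1}, {"translation": [0, 0, 0], "spin": 0, "jaw": 0.1}, {"translation": [0, 0, -0.4], "spin": 0, "jaw": 0.1}, {"translation": [0, 0, -1], "spin": 0, "jaw": 0.1}, {"translation": [0, 0, -1.5], "spin": 0, "jaw": 0.1}])

```text
time: 23.65
tool_pos: [0.4361, -0.2382, 0.1444]
tool_rot: [-3.141, -0.0, 1.828]
contact_force: [-0.1, -0.2, -2.1]
opening: 0.0147
grip_force: 14.0
```

```bash
python3 go.py .5515 -.3594 .21
```

```text
at [ 0.4361 -0.2382  0.1444] rot [-3.141 -0.     1.828] q [-0.65  0.38  1.72 -0.    1.04 -0.91] open 0.0147 t 23.65 F [-0.1 -0.2 -2.1] 14.0
shift cm [-14.66   8.08  -6.57]
```

send_rows(targets=[{"translation": [0, 0, -1.5], "spin": 0, "jaw": 0.1}, {"translation": [0, 0, -3.5], "spin": 0, "jaw": 0.1}, {"translation": [0, 0, -5.5], "spin": 0, "jaw": 0.1}, {"translation": [-0.5, 0.3, -7], "spin": 0, "jaw": 0.1}, {"translation": [-1.8, 1, -7], "spin": 0, "jaw": 0.1}])

```text
time: 24.15
tool_pos: [0.4511, -0.2533, 0.2169]
tool_rot: [3.139, 0.003, 1.828]
contact_force: [-0.3, -0.6, -1.1]
opening: 0.0149
grip_force: 14.0
```

send_rows(targets=[{"translation": [-2.2, 1.2, 0], "spin": 0, "jaw": 0.1}, {"translation": [-4.8, 2.6, 0], "spin": 0, "jaw": 0.1}, {"translation": [-7.6, 4.2, 0], "spin": 0, "jaw": 0.1}, {"translation": [-10, 5.5, 0], "spin": 0, "jaw": 0.1}, {"translation": [-11.6, 6.4, 0], "spin": 0, "jaw": 0.1}])

```text
time: 24.65
tool_pos: [0.5427, -0.3503, 0.2138]
tool_rot: [-3.141, -0.0, 1.828]
contact_force: [0.2, 0.6, -1.4]
opening: 0.0148
grip_force: 14.0
```

send_rows(targets=[{"translation": [-0.8, 0.45, 0], "spin": 0, "jaw": 0.1}, {"translation": [-1.2, 0.65, 0], "spin": 0, "jaw": 0.1}, {"translation": [-1.25, 0.7, 0], "spin": 0, "jaw": 0.1}, {"translation": [-1.25, 0.7, 0], "spin": 0, "jaw": 0.1}, {"translation": [-1.25, 0.7, 0], "spin": 0, "jaw": 0.1}])

```text
time: 25.15
tool_pos: [0.5516, -0.3589, 0.2145]
tool_rot: [-3.142, -0.0, 1.828]
contact_force: [-0.6, -0.2, -1.6]
opening: 0.0145
grip_force: 14.0
```

```bash
python3 go.py .5515 -.3594 .1395
```

```text
at [ 0.5516 -0.3589  0.2145] rot [-3.142 -0.     1.828] q [-0.69  0.6   1.13 -0.    1.41 -0.95] open 0.0145 t 25.15 F [-0.6 -0.2 -1.6] 14.0
shift cm [-0.04 -0.02  7.5 ]
```

send_rows(targets=[{"translation": [-0.04, 0, 1], "spin": 0, "jaw": 0.1}, {"translation": [-0.04, 0, 2.3], "spin": 0, "jaw": 0.1}, {"translation": [-0.04, 0, 3.8], "spin": 0, "jaw": 0.1}, {"translation": [-0.04, 0, 5.2], "spin": 0, "jaw": 0.1}, {"translation": [-0.04, 0, 6.2], "spin": 0, "jaw": 0.1}])

```text
time: 25.65
tool_pos: [0.5512, -0.3591, 0.1499]
tool_rot: [-3.14, -0.002, 1.828]
contact_force: [-0.6, -0.3, -2.1]
opening: 0.0146
grip_force: 14.0
```

send_rows(targets=[{"translation": [0, 0, 0.3], "spin": 0, "jaw": 0.1}, {"translation": [0, 0, 0.6], "spin": 0, "jaw": 0.1}, {"translation": [0, 0, 0.8], "spin": 0, "jaw": 0.1}, {"translation": [0, 0, 0.95], "spin": 0, "jaw": 0.1}, {"translation": [0, 0, 1.0], "spin": 0, "jaw": 0.1}])

```text
time: 26.15
tool_pos: [0.5521, -0.3598, 0.1425]
tool_rot: [3.141, 0.001, 1.828]
contact_force: [0.7, 0.1, -2.0]
opening: 0.0147
grip_force: 14.0
```

send_rows(targets=[{"translation": [0, 0, 0.08], "spin": 0, "jaw": 0.1}, {"translation": [0, 0, 0.16], "spin": 0, "jaw": 0.1}, {"translation": [0, 0, 0.24], "spin": 0, "jaw": 0.1}, {"translation": [0, 0, 0.3], "spin": 0, "jaw": 0.1}, {"translation": [0, 0, 0.3], "spin": 0, "jaw": 0.1}])

```text
time: 26.65
tool_pos: [0.5522, -0.3598, 0.1398]
tool_rot: [3.141, 0.001, 1.828]
contact_force: [-0.4, 0.1, 3.3]
opening: 0.0148
grip_force: 14.0
```

The flask is on the floor of the well. I release and rise.

send_rows(targets=[{"translation": [0, 0, 0], "spin": 0, "jaw": 0.2}, {"translation": [0, 0, 0], "spin": 0, "jaw": 0.3}, {"translation": [0, 0, 0], "spin": 0, "jaw": 0.38}, {"translation": [0, 0, 0], "spin": 0, "jaw": 0.42}, {"translation": [0, 0, 0], "spin": 0, "jaw": 0.42}])

```text
time: 27.15
tool_pos: [0.552, -0.3597, 0.1392]
tool_rot: [-3.142, 0.0, 1.828]
contact_force: [0.5, -0.9, -0.7]
opening: 0.0384
grip_force: 0.0
```

send_rows(targets=[{"translation": [0, 0, -1.5], "spin": 0, "jaw": 0.42}, {"translation": [0, 0, -4], "spin": 0, "jaw": 0.42}, {"translation": [0, 0, -7], "spin": 0, "jaw": 0.42}, {"translation": [0, 0, -10], "spin": 0, "jaw": 0.42}, {"translation": [0, 0, -13], "spin": 0, "jaw": 0.42}])

```text
time: 27.65
tool_pos: [0.5519, -0.3596, 0.2704]
tool_rot: [-3.142, 0.0, 1.828]
contact_force: [0.3, -0.5, 0.5]
opening: 0.0387
grip_force: 0.0
```

send_rows(targets=[{"translation": [0, -3, 0], "spin": 0, "jaw": 0.42}, {"translation": [-1, -7, 0], "spin": 0, "jaw": 0.42}, {"translation": [-2, -11, 0], "spin": 0, "jaw": 0.42}, {"translation": [-3, -14, 0], "spin": 0, "jaw": 0.42}, {"translation": [-4, -16, 0], "spin": 0, "jaw": 0.42}])

```text
time: 28.15
tool_pos: [0.4055, -0.44, 0.2696]
tool_rot: [-3.141, 0.0, 1.827]
contact_force: [0.2, 0.2, 0.5]
opening: 0.0387
grip_force: 0.0
```

```bash
python3 - <<'E'
from h import *
p,d=read_camera("scene");q,e=read_camera("top")
a=cv2.resize(p[100:380,220:460,::-1],(480,560));b=cv2.resize(q[130:330,200:430,::-1],(320,278))
b=cv2.copyMakeBorder(b,0,282,0,0,cv2.BORDER_CONSTANT);cv2.imwrite("pics/end.png",np.hstack([a,b]))
T=cam("top");m=hsv(q,(5,150,100),(18,255,255))
for k in blobs(m,60):print("tube",k[0],onz(T,k[2][0]+k[2][2]/2-.5,k[2][1]+k[2][3]/2-.5,.112).round(4))
S=cam("scene")
for k in blobs(hsv(p,(5,150,100),(18,255,255)),60):print("tube S",k[0],onz(S,k[2][0]+k[2][2]/2-.5,k[2][1]+k[2][3]/2-.5,.112).round(4))
for n,c,z in(("cu",(.551,-.2533),.166),("fe",(.551,-.189),.166),("L",(.552,-.3594),.196),("S",(.5403,-.4273),.162)):
    u=proj(S,(*c,z));print(n,((u-[220,100])*2).round())
E
python3 go.py .4 -.4 .25
```

```text
tube S 124 [ 0.3683 -0.2675  0.112 ]
cu [396. 157.]
fe [430.  82.]
L [341. 269.]
S [274. 384.]
at [ 0.4052 -0.441   0.2694] rot [-3.141e+00  1.000e-03  1.824e+00] q [-0.96  0.45  1.23 -0.    1.45 -1.21] open 0.0386 t 28.25 F [ 0.3 -0.2  0.1] 0.0
shift cm [4.1  0.52 1.94]
```

View pics/end.png

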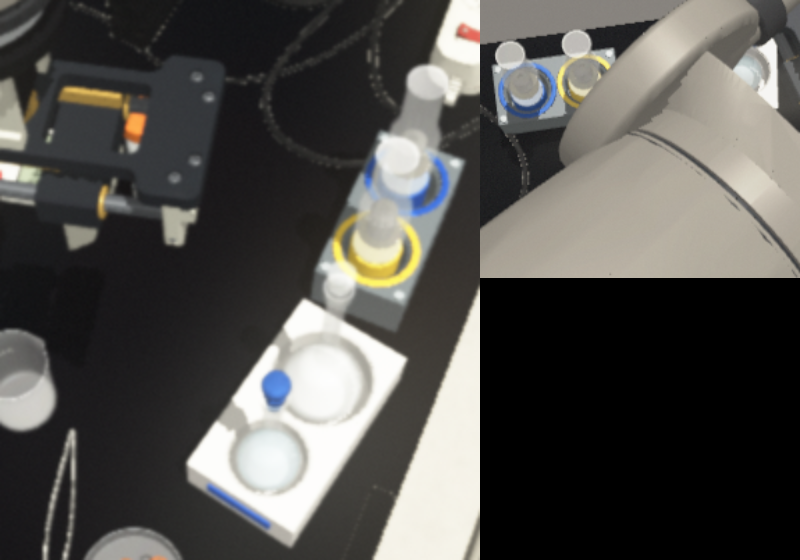

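All four pieces stand upright in their places: lamp tops at (427,82) and (400,155), stoppers at (340,282) and (276,385), all near prediction. The tube (135,128) is partly hidden, but it was never approached. I hand in.

```bash
python3 -c "
from cell import job
print(job.hand_in())"
```

```text
the job is handed in; nothing more can be done
None
```

I handed the job in at about 28 s: both lamps are base down and fully home in the bores with matching collars, both flasks stand upright in their own wells, and the orange-capped tube was never approached, though the gripper partly hid it in the last picture.

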